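# Stow the desk pieces on their matching inlaid rests

## Robot

A 6-joint arm with a two-finger parallel gripper is mounted at the origin on the work surface. World frame = base frame: x ahead of the robot, y to its left, z up, the work surface at z = 0. Lengths are in m, angles in rad, forces in N, time in s.
With the tool pointing down it reaches from about 0.35 to 0.975 m from the base axis. Payload 4.9 kg.
Tool frame: the origin (TCP) lies midway between the tips of the shut fingers; the grasp point (between the pads) lies 19 mm behind it; z points along the fingers, y is the line along which they close (so a half turn about z gives the same grasp; the last joint's range is limited). The gripper opens to 85 mm and grips with 20 to 120 N. Pads are 22 mm wide; open, the fingers measure 114 mm over their backs; the gripper's body (76 mm by 85 mm) begins 54 mm behind the grasp point. The pads swing forward as they close: fully open they stand 13 mm farther back than shut.
Start: joints at [-1.279, 0.053, 1.613, -0, 1.476, -0.119], TCP at [0.25, -0.573, 0.196] pointing down, gripper open.
Joint ranges: [-3.01, 3.01], [-1.01, 2.22], [0.06, 2.58], [-1.02, 4.17], [0.09, 2.62], [-3.14, 3.14]. Speed limits (rad/s): [2.57, 2.57, 3.14, 3.14, 3.14, 3.14].

## Interface

Orientations are given as a unit quaternion [w, x, y, z].
In Python, from cell import * gives the robot as it stands.
- The arm moves only by the tool move_arm, never from a script. Its argument "commands" is a list of rows, each an object with "linear": the shift along the world's x, y, z scaled (see below), a list of three; "angular": the turn, a rotation vector about the world's x, y, z scaled (see below), a list of three; "gripper": the gripper's target within -1 to 1 (fully open at 1, half-way at 0, shut at -1). In form: [{"linear": [x, y, z], "angular": [rx, ry, rz], "gripper": gripper}, ...]. A call has 1 to 12 rows; each row is the pose to reach, as a shift and turn from the pose commanded when the call began; what a row does not reach only later rows make up. The controller multiplies each number of a shift by 20 cm and each number of a turn by 2 rad. A row lasts 1/8 s, in which the tool goes at most 62.5 mm and 10.7 degrees, less where a joint would pass 70% of its speed; a pose out of reach is approached as far as the arm can. A call with a number of a shift or a turn outside -1 to 1 is refused whole. A call with a gripper value outside its range is refused whole. The fingers move at their own pace and stop on an object; the grip force is fixed at half the most. Time passes only in rows, so rows that repeat a pose let the fingers close. It gives the time, the measured TCP pose, the force, the opening and the grip force at its end, in the units of the state.
- state(): the state, without advancing time (a new reading comes with each control period).
- camera(name): name is "side" or "top" or "wrist"; returns the picture (420x560x3 uint8, red, green, blue); there is no depth.
- camera_model(name): a dict with "K" (3x3 intrinsics, pixels), "origin" and "orientation" of the camera in the world. Camera axes: x right, y up, looking along -z (the intrinsics and any distortion apply to the point x, -y, -z); pixel columns grow to the right and rows downward; lengths in m; the calibration is good to about 2 mm. The wrist camera is an equidistant fisheye: a pixel r from the principal point sees the ray r / f radians off the axis. A picture is of the moment at which its call begins: read the wrist's pose just before it. camera_model takes no time and is no camera call; for the wrist camera it gives the pose at the moment of the call.
- job_done(): hands the job in; it is judged then, once.
The state is a dict: "time": time; "joint_pos": joint angles; "qvel": joint speeds; "joint_torque": joint torques, N m; "tcp_pos": TCP position; "eef_rot": TCP orientation; "contact_force": force on the tool from outside, world axes, zero at the start; "ft_torque": the same for the moment, N m; "opening": opening from 0.0 (shut) to 1.0 (fully open); "grasp_force": force on a finger pad.
Only numpy, scipy, OpenCV 4.12 (cv2) and the standard library are available. Lean on these libraries where they do the work, as an engineer would, in place of code of your own. Each camera call takes 0.05 s, during which the arm holds its last target. There are 200 camera calls.

## Task

Clear the desk for the night: stand the bronze bell, the stepped brass gauge, the red tugboat and the sanding block each upright on the pine rest whose dark inlay has the outline of its foot, centred on that inlay and lined up with it, the tug's bow at the inlay's pointed end. Set each one down rather than dropping it, let none topple, and leave the glass globe and the hooked reach tool where they are.

Things in the scene. Friction and masses are not known exactly. Their poses are not given: they have to be found in the camera images.
- bell_mid (a point): Loose bronze ship's bell standing mouth down, 66 mm tall: lip 60 mm across for the lowest 6 mm, drawn in by 12 mm height to a straight waist 42 mm across (12 to 42 mm up), domed shoulder to 52 mm, then a crown stub 14 mm across. About 0.3 kg. Point: on its axis, half-way up (33 mm over its foot), z up. Grip it by the waist.
- gauge_mid (a point): Loose brass bottle-neck gauge, a stepped round plug standing wide end down, 50 mm tall: 34 mm across for the lowest 26 mm, then 28 mm across to 38 mm, then 22 mm across. About 0.25 kg. Point: on its axis, half-way up (25 mm over its foot), z up.
- tug_mid (a point): Loose red tugboat model with flat bottom, white wheelhouse and black funnel: hull 86 mm long, 36 mm wide, 22 mm high with upright parallel sides along its middle 50 mm, round stern at -x, pointed bow at +x; wheelhouse 26 x 22 mm from 5 mm aft to 21 mm ahead of the middle, to 47 mm height; funnel 12 mm across, 18 mm aft, to 56 mm height. About 0.12 kg. Point: middle of the hull's length, half-way up (28 mm over the bottom); x to the bow, z up. Grip it across the hull.
- block_mid (a point): Loose boxwood sanding block with a reddish sole, 44 mm tall: base 72 mm (x) by 40 mm (y), 24 mm high, with a narrow hand ridge 56 x 18 mm on top. About 0.11 kg. Point: centre, half-way up (22 mm over the sole); x along its length, z up. Grip it across the base.
- bell_spot (a point): One of four pine rests fixed to the desk, all alike but for their inlay: slab 100 x 76 x 12 mm, long side along its x axis. Inlay: large disc 62 mm across, for the bell. Point: centre of the inlay, on the rest's top, 12 mm over the desk.
- gauge_spot (a point): One of four pine rests fixed to the desk, all alike but for their inlay: slab 100 x 76 x 12 mm, long side along its x axis. Inlay: small disc 36 mm across, for the gauge. Point: centre of the inlay, on the rest's top, 12 mm over the desk.
- tug_spot (a point): One of four pine rests fixed to the desk, all alike but for their inlay: slab 100 x 76 x 12 mm, long side along its x axis. Inlay: boat outline 88 x 38 mm along x, round at -x, pointed at +x, for the tug. Point: on the rest's top, 12 mm over the desk, at the pointed (bow) end of the outline; the middle of the outline lies 43 mm from it along -x.
- block_spot (a point): One of four pine rests fixed to the desk, all alike but for their inlay: slab 100 x 76 x 12 mm, long side along its x axis. Inlay: rectangle 74 mm (x) by 42 mm (y), for the sanding block. Point: centre of the inlay, on the rest's top, 12 mm over the desk.
- globe_mid (a point): Bystander: loose round glass globe with a small flat foot, 58 mm across, 56 mm tall. Point: its centre, 28 mm over the desk. Not to be moved.
- reach_mid (a point): Bystander: loose hooked steel reach tool lying flat, 195 mm long with a wooden handle 16 mm thick at -x. Point: where handle and steel rod meet, 8 mm over the desk; x towards the hook. Not to be moved.

How it is judged:
At the end, for the whole second after the job is handed in: Bell, gauge, tug and block each stand upright (within 0.12 rad), at rest, on the top of the rest with its own outline, within 12 mm of the inlay's centre (for the tug 12 mm along and 12 mm across); block and tug lined up with their inlay within 0.25 rad, the tug's bow at the pointed end (z of bell_mid in the frame of bell_spot between 0.027 and 0.039 m and angle between each of bell_mid, gauge_mid, tug_mid, block_mid's own z axis and vertical below 0.12 rad and linear speed of each of bell, gauge, tug, block below 0.02 m/s and angular speed of each of bell, gauge, tug, block below 0.2 rad/s and horizontal distance between bell_mid and bell_spot below 0.012 m and z of gauge_mid in the frame of gauge_spot between 0.019 and 0.031 m and horizontal distance between gauge_mid and gauge_spot below 0.012 m and z of tug_mid in the frame of tug_spot between 0.022 and 0.034 m and z of block_mid in the frame of block_spot between 0.016 and 0.028 m and horizontal distance between block_mid and block_spot below 0.012 m and angle between the x axis of block_mid and the x axis of block_spot, either way round below 0.25 rad and x of tug_mid in the frame of tug_spot between -0.055 and -0.031 m and y of tug_mid in the frame of tug_spot between -0.012 and 0.012 m and x of tug_spot in the frame of tug_mid above 0.02 m and angle between the x axis of tug_mid and the x axis of tug_spot, either way round below 0.25 rad); the robot touches nothing.
It fails at once if one of the four pieces is dropped or thrown (moves faster than 0.6 m/s out of the fingers) ((linear speed of bell above 0.6 m/s and contact force between the fingers and bell below 0.02 N) or (linear speed of gauge above 0.6 m/s and contact force between the fingers and gauge below 0.02 N) or (linear speed of tug above 0.6 m/s and contact force between the fingers and tug below 0.02 N) or (linear speed of block above 0.6 m/s and contact force between the fingers and block below 0.02 N)).
It fails at once if one of the four pieces topples (tilts more than 0.8 rad) (angle between any of bell_mid, gauge_mid, tug_mid, block_mid's own z axis and vertical above 0.8 rad).
It fails at once if the globe or the reach tool is moved more than 20 mm (distance of any of globe_mid, reach_mid from where it was at the start of the episode above 0.02 m).
It also fails if it takes over 120 s, if anything falls off the work surface, if the arm or the gripper's body presses on something with over 40 N, if the wrist force passes 120 N, or if a joint passes its speed limit or range.

## Working session

There is one attempt and no reset: what is moved stays moved. The work goes in short steps, Python scripts to look and compute and a tool call to move; the robot and the scene stay as the last step left them, time stands still between calls to the robot, and variables do not carry over. Pictures are saved under pics/ and viewed, at most 14 in all, crops included, and the job is handed in when it is done.

Besides the shell and the picture viewer there is one more tool, called after "Call:" in YAML: its name, and indented under it one key for each argument. move_arm: Moves the arm, as the interface text tells. Shifts and turns lie within -1 to 1; 1 stands for 20 cm of shift or 2 rad of turn. Its arguments: {"type":"object","properties":{"commands":{"type":"array","items":{"type":"object","properties":{"linear":{"type":"array","items":{"type":"number"}},"angular":{"type":"array","items":{"type":"number"}},"gripper":{"type":"number"}}}}},"required":["commands"]}

```bash
mkdir -p pics
cat > h.py <<'E'
import numpy as np, cv2
from cell import *
from scipy.spatial.transform import Rotation as R
def rot(q): return R.from_quat([q[1],q[2],q[3],q[0]]).as_matrix()
def px2w(m,uv,z):
    K=np.array(m["K"]);u=(np.atleast_2d(uv).astype(float)-K[:2,2])/[K[0,0],K[1,1]]
    d=np.c_[u[:,0],-u[:,1],-np.ones(len(u))]@rot(m["orientation"]).T
    o=np.array(m["origin"]);return o+d*((z-o[2])/d[:,2])[:,None]
def w2px(m,p):
    K=np.array(m["K"]);c=(np.atleast_2d(p)-m["origin"])@rot(m["orientation"])
    return np.c_[K[0,2]+K[0,0]*c[:,0]/-c[:,2],K[1,2]+K[1,1]*c[:,1]/c[:,2]]
def save(name,img): cv2.imwrite("pics/"+name,img[:,:,::-1])
E
python3 - <<'E'
from h import *
for n in("top","side"):
    save(n+"0.png",camera(n));m=camera_model(n);print(n,m)
s=state();print(s)
E
```

```text
top {'K': array([[436.65655585,   0.        , 275.32776687],
       [  0.        , 436.65655585, 211.57799746],
       [  0.        ,   0.        ,   1.        ]]), 'origin': array([ 0.42166485, -0.00884189,  1.31312373]), 'orientation': array([ 0.71460272,  0.03696059, -0.02406317, -0.69813883])}
side {'K': array([[463.82996194,   0.        , 278.19497471],
       [  0.        , 463.82996194, 208.65254357],
       [  0.        ,   0.        ,   1.        ]]), 'origin': array([0.09516981, 0.7362171 , 0.87691396]), 'orientation': array([-0.21665059, -0.10317965,  0.37691375,  0.89462423])}
{'time': 0.1, 'joint_pos': array([-1.27898779e+00,  5.33024775e-02,  1.61416045e+00,  1.16750885e-05,
        1.47599612e+00, -1.19001439e-01]), 'qvel': array([ 0.00010046, -0.00105138, -0.00356165,  0.0006702 , -0.00033077,
        0.00363144]), 'joint_torque': array([ 7.04326358e-04, -3.94907928e+01, -3.71363497e+01, -1.23771160e-04,
        3.93912080e-03, -2.54570483e-05]), 'tcp_pos': array([ 0.24941566, -0.57239035,  0.19477656]), 'eef_rot': array([-9.30217634e-04,  9.78978149e-01,  2.03963017e-01, -7.47421458e-05]), 'contact_force': array([-0.11680013,  0.45159725,  0.7247001 ]), 'ft_torque': array([-0.01496774, -0.00844236, -0.02816244]), 'grasp_force': 0.0, 'opening': 0.9998948247915986}
```

View pics/top0.png

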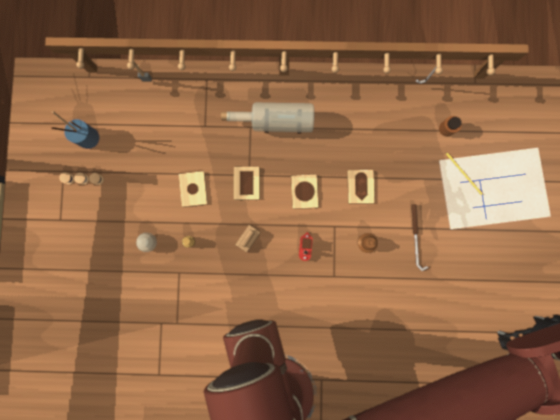

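View pics/side0.png

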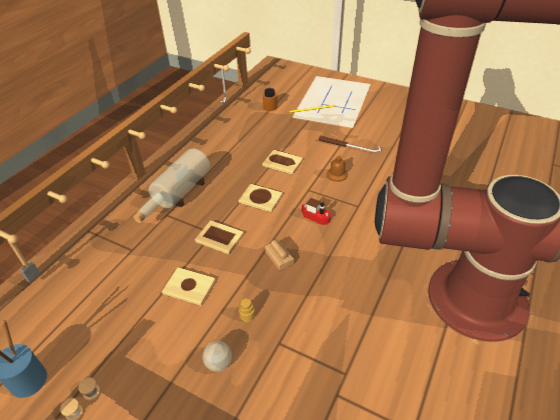

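The top view shows the rests left to right as gauge (193,188), block (246,182), bell (305,191) and tug (361,186). Below them are the globe (146,242), gauge (189,241), block (248,238), tug (306,246), bell (368,243) and reach tool (417,240). Image left is +y and image up is +x.

Run:
```python
from h import *
im=cv2.imread("pics/top0.png")[:,:,::-1];m=camera_model("top")
c=im[160:272,130:430];save("crop0.png",cv2.resize(c,None,fx=2.66,fy=2.66,interpolation=cv2.INTER_CUBIC))
up=cv2.resize(im,None,fx=4,fy=4,interpolation=cv2.INTER_CUBIC)
hsv=cv2.cvtColor(up,cv2.COLOR_RGB2HSV)
def conts(mask,a0):
    cs,_=cv2.findContours(mask.astype(np.uint8),cv2.RETR_CCOMP,cv2.CHAIN_APPROX_NONE);return [c for c in cs if cv2.contourArea(c)>a0]
tow=lambda c,z:px2w(m,(c[:,0]+.5)/4-.5,z)[:,:2]
light=(hsv[...,2]>165)&(hsv[...,0]>17)&(hsv[...,0]<35)&(hsv[...,1]>60)
light[:160*4]=0;light[215*4:]=0;light[:,:170*4]=0;light[:,385*4:]=0
for c in conts(light,400):
    w=(tow(c,.012)*1000).astype(np.float32);M=cv2.moments(w.reshape(-1,1,2));print("rest/inlay",np.round([M['m10']/M['m00'],M['m01']/M['m00']]),cv2.minAreaRect(w),cv2.contourArea(w))
H=hsv
red=((H[...,0]<8)|(H[...,0]>172))&(H[...,1]>170)&(H[...,2]>110);red[:225*4]=0;red[265*4:]=0;red[:,:280*4]=0;red[:,330*4:]=0
for c in conts(red,200):
    w=(tow(c,.022)*1000).astype(np.float32);print("tug",cv2.minAreaRect(w))
for n,(x,y) in dict(globe=(146,242),gauge=(189,241),block=(248,238),tug=(306,246),bell=(368,243),reach0=(417,240)).items(): print(n,px2w(m,[[x,y]],.025)[0].round(3))
```

```text
rest/inlay [596. -70.] ((596.7023315429688, -69.44888305664062), (99.36377716064453, 78.53890991210938), 3.7370903491973877) 7231.100198639382
rest/inlay [598. -67.] ((597.9365234375, -67.50981140136719), (61.235633850097656, 62.229881286621094), 1.2684998512268066) 3074.0721855028532
rest/inlay [598. 267.] ((598.4021606445312, 267.3144226074219), (102.66221618652344, 76.9775390625), 8.185249328613281) 7438.005122747272
rest/inlay [598. 270.] ((598.1178588867188, 270.3076171875), (34.33336639404297, 37.81468963623047), 2.401944160461426) 1005.3473123549484
rest/inlay [ 605. -243.] ((615.810546875, -238.62222290039062), (101.1230239868164, 78.19774627685547), 0.3407596945762634) 3804.97710100282
rest/inlay [614.  84.] ((618.2528076171875, 96.11428833007812), (99.66985321044922, 58.533042907714844), 4.3978118896484375) 2269.8159708925523
tug ((428.941162109375, -74.55209350585938), (34.8874626159668, 71.27069854736328), 83.78691101074219)
globe [0.434 0.396 0.025]
gauge [0.44  0.269 0.025]
block [0.453 0.095 0.025]
tug [ 0.433 -0.077  0.025]
bell [ 0.447 -0.258  0.025]
reach0 [ 0.459 -0.401  0.025]
```

View pics/crop0.png

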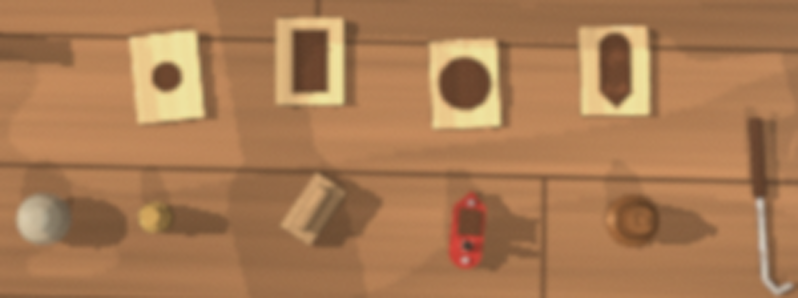

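The zoomed crop shows the tug inlay's point at crop (617,106), so it faces -x. The tug's funnel at (467,243) is aft of its wheelhouse at (468,222), so its bow faces +x and it needs a half turn. I'm moving in for a wrist view.

Call:
move_arm:
  commands:
    - {"linear":[0.3,0.6,0.6],"angular":[0,0,-0.09],"gripper":1}
    - {"linear":[0.6,0.9,0.6],"angular":[0,0,-0.2],"gripper":1}
    - {"linear":[0.8,1,0.6],"angular":[0,0,-0.205],"gripper":1}
    - {"linear":[0.8,1,0.6],"angular":[0,0,-0.205],"gripper":1}
    - {"linear":[0.8,1,0.6],"angular":[0,0,-0.205],"gripper":1}

```text
time: 0.72
tcp_pos: [0.4111, -0.371, 0.3169]
eef_rot: [0.0, 1.0, 0.001, 0.0]
contact_force: [0.5, -0.6, 0.6]
opening: 0.999
grasp_force: 0.0
```

Call:
move_arm:
  commands:
    - {"linear":[0.15,0.3,0],"angular":[0,0,0],"gripper":1}
    - {"linear":[0.2,0.6,0],"angular":[0,0,0],"gripper":1}
    - {"linear":[0.2,1,0],"angular":[0,0,0],"gripper":1}
    - {"linear":[0.2,1,0],"angular":[0,0,0],"gripper":1}
    - {"linear":[0.2,1,0],"angular":[0,0,0],"gripper":1}
    - {"linear":[0.2,1,0],"angular":[0,0,0],"gripper":1}

```text
time: 1.48
tcp_pos: [0.4495, -0.1741, 0.3156]
eef_rot: [0.0, 1.0, -0.0, -0.0]
contact_force: [0.2, -0.7, -0.0]
opening: 1.0
grasp_force: 0.0
```

Run:
```python
from h import *
m=camera_model("wrist");np.save("w1.npy",m,allow_pickle=True);save("w1.png",camera("wrist"));print(m,state()["tcp_pos"],state()["joint_pos"].round(3),state()["eef_rot"])
```

```text
{'K': array([[325.1922621 ,   0.        , 283.01428711],
       [  0.        , 325.1922621 , 210.02135568],
       [  0.        ,   0.        ,   1.        ]]), 'origin': array([ 0.52272122, -0.17528009,  0.49369487]), 'orientation': array([-0.69964105,  0.10161789, -0.10182755,  0.69986238])} [ 0.44946289 -0.17427605  0.31555343] [-0.524 -0.336  1.768 -0.     1.711  1.048] [ 4.97802401e-05  9.99999803e-01 -5.17041858e-04 -3.52875410e-04]
```

View pics/w1.png

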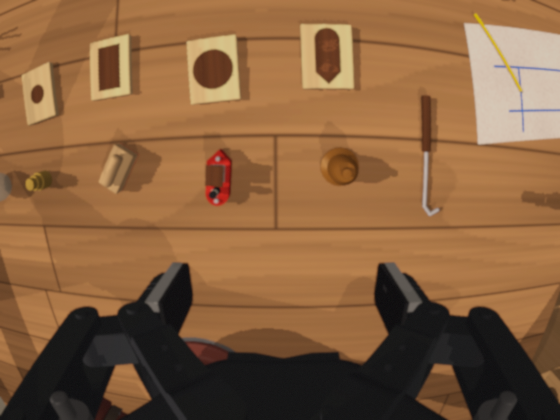

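The wrist view shows the tug at (218,178) with its bow up (+x), and the tug inlay at (327,55) with its point down (-x). The bell is at (340,166) and the bell inlay at (213,68), both free of the fingers.

```bash
cat >> h.py <<'E'
def fe(m,uv,z):
    K=np.array(m["K"]);u=(np.atleast_2d(uv).astype(float)-K[:2,2])/K[0,0];r=np.linalg.norm(u,axis=1)+1e-9
    s=np.sin(r)/r;d=np.c_[u[:,0]*s,-u[:,1]*s,-np.cos(r)]@rot(m["orientation"]).T
    o=np.array(m["origin"]);return o+d*((z-o[2])/d[:,2])[:,None]
def seg(name,im,m,box,z,f,cast=fe,amin=60,S=4,k=0):
    x0,y0,x1,y1=box;c=cv2.resize(im[y0:y1,x0:x1],None,fx=S,fy=S,interpolation=cv2.INTER_CUBIC)
    h=cv2.cvtColor(c,cv2.COLOR_RGB2HSV).astype(int);mk=f(h[...,0],h[...,1],h[...,2]).astype(np.uint8)
    if k: mk=cv2.morphologyEx(mk,cv2.MORPH_CLOSE,np.ones((k,k)));mk=cv2.morphologyEx(mk,cv2.MORPH_OPEN,np.ones((k,k)))
    cs,_=cv2.findContours(mk,cv2.RETR_EXTERNAL,cv2.CHAIN_APPROX_NONE)
    if not cs: print(name,"none");return
    q=max(cs,key=cv2.contourArea);o=c.copy();cv2.drawContours(o,[q],-1,(0,255,0),1)
    w=(cast(m,(q[:,0]+.5)/S-.5+[x0,y0],z)[:,:2]*1000).astype(np.float32)
    M=cv2.moments(w.reshape(-1,1,2));(a,b,t)=cv2.minAreaRect(w)
    print(name,"cen",np.round([M['m10']/M['m00'],M['m01']/M['m00']],1),"rect",np.round(a,1),np.round(b,1),round(t,1),"circ",[np.round(v,1) for v in cv2.minEnclosingCircle(w)])
    return cv2.resize(o,(260,260)),w
E
python3 - <<'E'
from h import *
im=cv2.imread("pics/w1.png")[:,:,::-1];m=np.load("w1.npy",allow_pickle=True).item()
dark=lambda h,s,v:v<115
red=lambda h,s,v:((h<6)|(h>172))&(s>165)
bellf=lambda h,s,v:(s>185)&(h>6)&(h<20)
for p in [(340,166),(325,180),(300,170),(118,168),(105,185),(90,168),(213,68),(230,80)]:
    print(p,cv2.cvtColor(im[p[1]:p[1]+1,p[0]:p[0]+1],cv2.COLOR_RGB2HSV)[0,0])
L=[]
for a in [("bellin",(196,44,232,94),.012,dark),("tugin",(309,22,346,92),.012,dark),("blkin",(96,42,124,94),.012,dark),("gaugein",(28,80,48,108),.012,dark),
 ("tug",(195,140,245,215),.022,red),("bell",(310,135,370,200),.006,bellf),("blk",(90,135,145,200),.024,lambda h,s,v:(s<140)&(v>120))]:
    r=seg(a[0],im,m,*a[1:],k=0 if "in" in a[0] else 5)
    if r: L.append(r[0])
L+= [L[0]*0]*(8-len(L));o=np.vstack([np.hstack(L[:4]),np.hstack(L[4:8])]);save("seg1.png",cv2.resize(o,(800,400)))
E
```

```text
(340, 166) [ 14 196 133]
(325, 180) [ 14 160 164]
(300, 170) [ 15 150 172]
(118, 168) [ 15 132 116]
(105, 185) [ 16 127 175]
(90, 168) [ 14 151 166]
(213, 68) [ 11 173 103]
(230, 80) [ 21  98 209]
bellin cen [597.1 -71.4] rect [597.2 -72.5] [54.3 56.7] 90.0 circ [array([597.3, -70.9]), np.float64(29.1)]
tugin cen [ 618.3 -239.7] rect [ 616.2 -239.7] [81.2 33.9] 2.0 circ [array([ 616.2, -241.4]), np.float64(40.6)]
blkin cen [619.  104.8] rect [618.8 104.8] [69.6 37.2] 1.5 circ [array([618.9, 104.8]), np.float64(38.5)]
gaugein cen [597.6 267.2] rect [597.7 267.2] [28.9 30.6] 88.2 circ [array([597.6, 267.2]), np.float64(15.4)]
tug cen [437.  -84.7] rect [433.7 -83.8] [81.8 36.5] 9.6 circ [array([432.8, -78.8]), np.float64(42.4)]
bell cen [ 446.9 -263.6] rect [ 447.  -263.6] [53.8 57. ] 77.9 circ [array([ 447.4, -262.5]), np.float64(29.6)]
blk cen [451.7  95. ] rect [451.6  94.6] [42.6 74.5] 57.7 circ [array([451.9,  95.5]), np.float64(40.4)]
```

View pics/seg1.png

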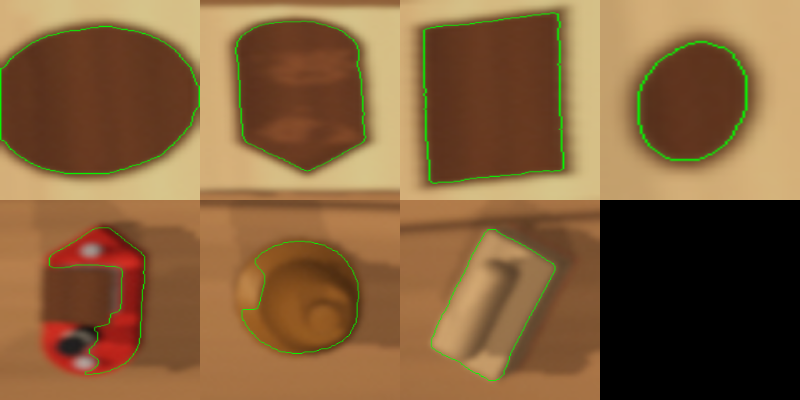

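The masks fit. The only faults are that the bell's highlit left lip was missed and the bell inlay was clipped slightly by its box. Wrist and top views agree to about 3 mm. Bell is at (447,-260) and its inlay at (597,-70), so I'm grasping the bell.

Call:
move_arm:
  commands:
    - {"linear":[-0.012,-0.25,-0.2],"angular":[0,0,0],"gripper":1}
    - {"linear":[-0.012,-0.435,-0.4],"angular":[0,0,0],"gripper":1}
    - {"linear":[-0.012,-0.435,-0.6],"angular":[0,0,0],"gripper":1}
    - {"linear":[-0.012,-0.435,-0.8],"angular":[0,0,0],"gripper":1}
    - {"linear":[-0.012,-0.435,-0.9],"angular":[0,0,0],"gripper":1}
    - {"linear":[-0.012,-0.435,-0.9],"angular":[0,0,0],"gripper":1}

```text
time: 2.28
tcp_pos: [0.4462, -0.2601, 0.1344]
eef_rot: [-0.001, 1.0, -0.0, -0.001]
contact_force: [0.8, -0.1, 0.5]
opening: 1.0
grasp_force: 0.0
```

Run:
```python
from h import *
m=camera_model("wrist");im=camera("wrist");save("w2.png",im);print(m["origin"],state()["tcp_pos"])
```

```text
[ 0.51979375 -0.26164132  0.31232044] [ 0.44727544 -0.26062073  0.13632852]
```

View pics/w2.png

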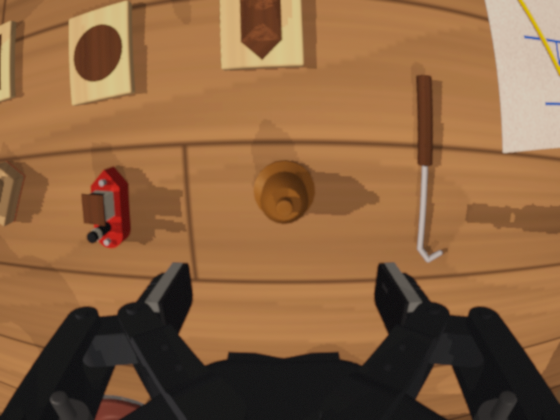

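The bell sits midway between the fingers at (284,190). I'm descending and closing.

Call:
move_arm:
  commands:
    - {"linear":[0,0,-0.25],"angular":[0,0,0],"gripper":1}
    - {"linear":[0,0,-0.5],"angular":[0,0,0],"gripper":1}
    - {"linear":[0,0,-0.62],"angular":[0,0,0],"gripper":1}
    - {"linear":[0,0,-0.62],"angular":[0,0,0],"gripper":1}
    - {"linear":[0,0,-0.62],"angular":[0,0,0],"gripper":-1}
    - {"linear":[0,0,-0.62],"angular":[0,0,0],"gripper":-1}
    - {"linear":[0,0,-0.62],"angular":[0,0,0],"gripper":-1}
    - {"linear":[0,0,-0.62],"angular":[0,0,0],"gripper":-1}
    - {"linear":[0,0,-0.62],"angular":[0,0,0],"gripper":-1}
    - {"linear":[0,0,-0.62],"angular":[0,0,0],"gripper":-1}

```text
time: 3.58
tcp_pos: [0.4481, -0.2607, 0.0136]
eef_rot: [0.001, 1.0, 0.0, 0.001]
contact_force: [-0.7, 0.1, 5.6]
opening: 0.303
grasp_force: 49.6
```

Run:
```python
from h import *
im=camera("side");s=state();print(s["opening"],s["grasp_force"],s["contact_force"],s["tcp_pos"])
m=camera_model("side");u,v=w2px(m,[.447,-.26,.03])[0].astype(int);print(u,v)
w=camera("wrist")
a=cv2.resize(im[v-50:v+40,u-60:u+60],(400,300),interpolation=3);save("s2.png",np.hstack([a,cv2.resize(w,(400,300))]))
```

```text
0.29968849352267596 49.55289452987927 [0.06551414 0.45628066 5.51262421] [ 0.44804935 -0.26065907  0.01360188]
337 167
```

View pics/s2.png

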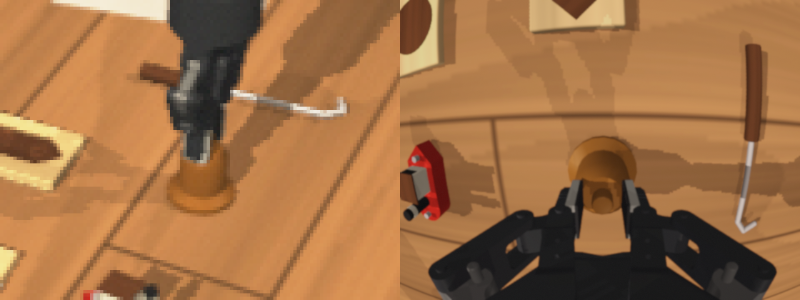

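The pads seem high on the bell or behind its axis, so I'm checking by projection before lifting.

```bash
cat >> h.py <<'E'
def fp(m,p):
    K=np.array(m["K"]);c=(np.atleast_2d(p)-m["origin"])@rot(m["orientation"]);x,y,z=c[:,0],-c[:,1],-c[:,2]
    n=np.hypot(x,y)+1e-9;t=np.arctan2(n,z);return np.c_[K[0,2]+K[0,0]*t*x/n,K[1,2]+K[0,0]*t*y/n]
E
python3 - <<'E'
from h import *
m=camera_model("side");w=camera_model("wrist")
im=camera("wrist");sd=camera("side")
P=np.array([[.447,-.26,.0],[.447,-.23,.0],[.447,-.26,.066],[.448,-.247,.018],[.448,-.239,.018],[.448,-.247,.04],[.459,-.247,.018]])
print(np.c_[w2px(m,P),fp(w,P)].round(1))
a=im[150:330,180:380].copy();a=cv2.resize(a,None,fx=2.2,fy=2.2,interpolation=3)
for u,v in fp(w,P): cv2.circle(a,(int((u-180+.5)*2.2),int((v-150+.5)*2.2)),3,(0,255,255),1)
b=cv2.resize(sd[120:185,300:373],None,fx=5,fy=5,interpolation=3)
for u,v in w2px(m,P): cv2.circle(b,(int((u-300+.5)*5),int((v-120+.5)*5)),4,(0,255,255),1)
o=np.zeros((400,810,3),np.uint8);o[:a.shape[0],:a.shape[1]]=a;o[:b.shape[0],442:442+b.shape[1]]=b;save("s3.png",o[:,:800])
E
```

```text
[[336.6 175.2 280.1 236.4]
 [332.6 181.2 233.  236.2]
 [338.1 157.2 279.1 289.5]
 [334.9 172.9 257.5 245.9]
 [333.8 174.5 243.8 245.8]
 [335.4 166.9 254.4 262.2]
 [331.4 171.8 257.  228. ]]
```

View pics/s3.png

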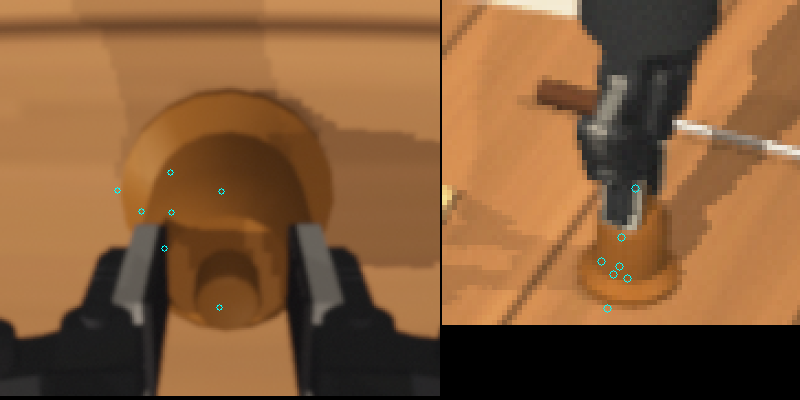

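Run:
```python
from h import *
w=camera_model("wrist");t=np.array(state()["tcp_pos"])
for z in (0,.01,.02,.03,.04,.05):   # z above TCP; finger corner px, open(w2) and now
    a=fe(w,[[190,265],[376,265],[180+160/2.2,150+228/2.2],[180+295/2.2,150+228/2.2]],t[2]+z)-t
    print(z,(a[:,:2]*1000).round(1).tolist())
```

```text
0 [[-15.6, 57.1], [-15.5, -59.3], [-7.0, 17.1], [-7.0, -19.8]]
0.01 [[-10.6, 53.8], [-10.5, -56.1], [-2.5, 16.1], [-2.5, -18.7]]
0.02 [[-5.7, 50.6], [-5.6, -52.8], [2.0, 15.1], [2.0, -17.7]]
0.03 [[-0.7, 47.3], [-0.6, -49.5], [6.4, 14.0], [6.5, -16.6]]
0.04 [[4.3, 44.1], [4.3, -46.2], [10.9, 13.0], [10.9, -15.5]]
0.05 [[9.2, 40.8], [9.3, -42.9], [15.4, 12.0], [15.4, -14.5]]
```

Both views put the fingertips at about z = 43 mm, on the bell's shoulder. The 28 mm opening and the upward push fit that. I'm reopening, going lower and gripping again, expecting about 0.49 opening on the waist.

Call:
move_arm:
  commands:
    - {"linear":[0,0,0],"angular":[0,0,0],"gripper":1}
    - {"linear":[0,0,0],"angular":[0,0,0],"gripper":1}
    - {"linear":[0,0,0],"angular":[0,0,0],"gripper":1}
    - {"linear":[0,0,0],"angular":[0,0,0],"gripper":1}
    - {"linear":[0,0,-0.03],"angular":[0,0,0],"gripper":1}
    - {"linear":[0,0,-0.06],"angular":[0,0,0],"gripper":1}
    - {"linear":[0,0,-0.06],"angular":[0,0,0],"gripper":1}

```text
time: 4.65
tcp_pos: [0.4465, -0.2594, -0.0011]
eef_rot: [-0.001, 1.0, 0.0, -0.001]
contact_force: [0.9, 0.1, 0.5]
opening: 0.999
grasp_force: 0.0
```

Run:
```python
from h import *
s=state();print(s["opening"],s["contact_force"],s["tcp_pos"])
m=camera_model("side");sd=camera("side");w=camera("wrist")
b=cv2.resize(sd[100:190,290:390],(400,360),interpolation=3);a=cv2.resize(w[150:400,150:410],(400,385),interpolation=3)[:360]
save("s4.png",np.hstack([a,b]))
```

```text
0.9990249894081427 [0.89103323 0.10908524 0.47923569] [ 0.44649817 -0.25944904 -0.0011474 ]
```

View pics/s4.png

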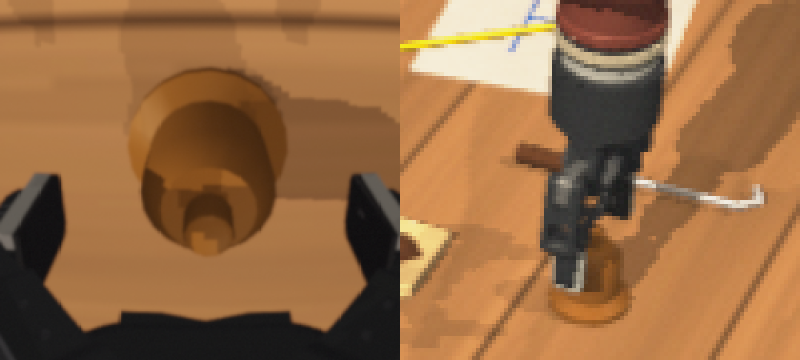

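The open fingers straddle the bell with no contact, and the body sits well behind the crown. Closing now.

Call:
move_arm:
  commands:
    - {"linear":[0,0,0],"angular":[0,0,0],"gripper":-1}
    - {"linear":[0,0,0],"angular":[0,0,0],"gripper":-1}
    - {"linear":[0,0,0],"angular":[0,0,0],"gripper":-1}
    - {"linear":[0,0,0],"angular":[0,0,0],"gripper":-1}
    - {"linear":[0,0,0],"angular":[0,0,0],"gripper":-1}

```text
time: 5.38
tcp_pos: [0.4476, -0.2604, 0.0007]
eef_rot: [0.0, 1.0, 0.0, 0.0]
contact_force: [-1.0, 1.0, 4.9]
opening: 0.446
grasp_force: 59.9
```

Call:
move_arm:
  commands:
    - {"linear":[0,0,0],"angular":[0,0,0],"gripper":0.6}
    - {"linear":[0,0,0],"angular":[0,0,0],"gripper":1}
    - {"linear":[0,0,0],"angular":[0,0,0],"gripper":1}
    - {"linear":[0,0,-0.015],"angular":[0,0,0],"gripper":1}
    - {"linear":[0,0,-0.03],"angular":[0,0,0],"gripper":1}
    - {"linear":[0,0,-0.04],"angular":[0,0,0],"gripper":1}
    - {"linear":[0,0,-0.04],"angular":[0,0,0],"gripper":-1}
    - {"linear":[0,0,-0.04],"angular":[0,0,0],"gripper":-1}
    - {"linear":[0,0,-0.04],"angular":[0,0,0],"gripper":-1}
    - {"linear":[0,0,-0.04],"angular":[0,0,0],"gripper":-1}
    - {"linear":[0,0,-0.04],"angular":[0,0,0],"gripper":-1}
    - {"linear":[0,0,-0.04],"angular":[0,0,0],"gripper":-1}

```text
time: 6.88
tcp_pos: [0.4477, -0.2604, -0.0074]
eef_rot: [0.0, 1.0, 0.0, 0.001]
contact_force: [0.1, 0.4, 4.6]
opening: 0.465
grasp_force: 61.3
```

Opening is 0.465, close to the waist's 42 mm. I'm lifting a little to check.

Call:
move_arm:
  commands:
    - {"linear":[0,0,0.05],"angular":[0,0,0],"gripper":-1}
    - {"linear":[0,0,0.1],"angular":[0,0,0],"gripper":-1}
    - {"linear":[0,0,0.2],"angular":[0,0,0],"gripper":-1}
    - {"linear":[0,0,0.4],"angular":[0,0,0],"gripper":-1}
    - {"linear":[0,0,0.55],"angular":[0,0,0],"gripper":-1}
    - {"linear":[0,0,0.55],"angular":[0,0,0],"gripper":-1}

```text
time: 7.62
tcp_pos: [0.4488, -0.2612, 0.105]
eef_rot: [0.002, 1.0, 0.0, 0.002]
contact_force: [0.6, -0.3, -3.4]
opening: 0.46
grasp_force: 61.3
```

Run:
```python
from h import *
s=state();print(s["opening"],s["grasp_force"],s["contact_force"],s["tcp_pos"])
sd=camera("side");w=camera("wrist")
b=cv2.resize(sd[60:190,270:414],(400,360),interpolation=3);a=cv2.resize(w[20:400],(400,270),interpolation=3)
a=np.vstack([a,np.zeros((90,400,3),np.uint8)]);save("s5.png",np.hstack([a,b]))
np.save("w5.npy",camera_model("wrist"),allow_pickle=True);save("w5.png",w)
```

```text
0.45978703584057556 61.2593251276121 [ 0.59340814 -0.2523841  -3.44782066] [ 0.44882639 -0.26123594  0.10497152]
```

View pics/s5.png

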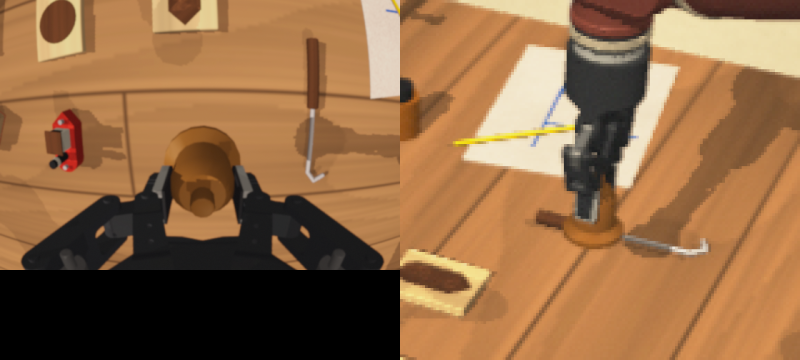

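The bell hangs upright in the grip, with 3.4 N of weight on the wrist. I'm carrying it to its rest.

Call:
move_arm:
  commands:
    - {"linear":[0.15,0.18,0],"angular":[0,0,0],"gripper":-1}
    - {"linear":[0.35,0.4,0],"angular":[0,0,0],"gripper":-1}
    - {"linear":[0.55,0.65,0],"angular":[0,0,0],"gripper":-1}
    - {"linear":[0.7,0.88,0],"angular":[0,0,0],"gripper":-1}
    - {"linear":[0.75,0.955,0],"angular":[0,0,0],"gripper":-1}
    - {"linear":[0.75,0.955,-0.1],"angular":[0,0,0],"gripper":-1}
    - {"linear":[0.75,0.955,-0.2],"angular":[0,0,0],"gripper":-1}
    - {"linear":[0.75,0.955,-0.2],"angular":[0,0,0],"gripper":-1}

```text
time: 8.72
tcp_pos: [0.5934, -0.0696, 0.0574]
eef_rot: [-0.001, 1.0, -0.001, -0.004]
contact_force: [-0.4, -0.2, -3.6]
opening: 0.465
grasp_force: 61.5
```

Run:
```python
from h import *
s=state();w=camera_model("wrist");im=camera("wrist");save("w6.png",im);t=s["tcp_pos"];print(t,s["eef_rot"])
# bell inlay/rest visible corners
print("inlay exp px",fp(w,[[.5975,-.069,.012],[.6285,-.069,.012],[.5975,-.038,.012],[.5975,-.1,.012]]).round(1).tolist())
a=cv2.resize(im[60:300,180:400],None,fx=2.4,fy=2.4,interpolation=3);save("c6.png",a)
```

```text
[ 0.59341615 -0.06964359  0.0574064 ] [-7.81641568e-04  9.99991979e-01 -5.96953795e-04 -3.88251803e-03]
inlay exp px [[280.7, 213.3], [280.6, 170.7], [237.9, 213.3], [323.6, 213.3]]
```

View pics/c6.png

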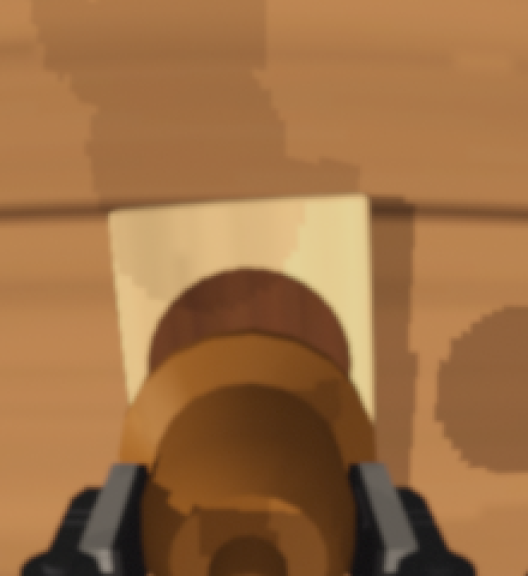

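The inlay's far edge is at px (283,172), about 2 mm towards -y from where I expected it. I'm correcting and setting the bell down.

Call:
move_arm:
  commands:
    - {"linear":[0,-0.007,-0.1],"angular":[0,0,0],"gripper":-1}
    - {"linear":[0,-0.007,-0.2],"angular":[0,0,0],"gripper":-1}
    - {"linear":[0,-0.007,-0.25],"angular":[0,0,0],"gripper":-1}
    - {"linear":[0,-0.007,-0.275],"angular":[0,0,0],"gripper":-1}
    - {"linear":[0,-0.007,-0.285],"angular":[0,0,0],"gripper":-1}
    - {"linear":[0,-0.007,-0.285],"angular":[0,0,0],"gripper":-1}

```text
time: 9.52
tcp_pos: [0.5977, -0.0704, 0.0054]
eef_rot: [0.0, 1.0, 0.0, 0.0]
contact_force: [-0.3, -0.1, -3.1]
opening: 0.46
grasp_force: 61.5
```

Call:
move_arm:
  commands:
    - {"linear":[0,0,-0.005],"angular":[0,0,0],"gripper":-1}
    - {"linear":[0,0,-0.008],"angular":[0,0,0],"gripper":-1}
    - {"linear":[0,0,-0.008],"angular":[0,0,0],"gripper":-1}

```text
time: 9.9
tcp_pos: [0.5979, -0.0705, 0.0046]
eef_rot: [0.0, 1.0, 0.0, 0.001]
contact_force: [-1.8, 1.9, 3.7]
opening: 0.465
grasp_force: 62.3
```

Call:
move_arm:
  commands:
    - {"linear":[0,0,0],"angular":[0,0,0],"gripper":-0.05}
    - {"linear":[0,0,0],"angular":[0,0,0],"gripper":0.3}
    - {"linear":[0,0,0],"angular":[0,0,0],"gripper":1}
    - {"linear":[0,0,0],"angular":[0,0,0],"gripper":1}
    - {"linear":[0,0,0],"angular":[0,0,0],"gripper":1}
    - {"linear":[0,0,0.2],"angular":[0,0,0],"gripper":1}
    - {"linear":[0,0,0.5],"angular":[0,0,0],"gripper":1}
    - {"linear":[-0.1,0,0.8],"angular":[0,0,0],"gripper":1}
    - {"linear":[-0.4,-0.03,1],"angular":[0,0,0],"gripper":1}
    - {"linear":[-0.7,-0.03,1],"angular":[0,0,0],"gripper":1}
    - {"linear":[-1,-0.03,1],"angular":[0,0,0],"gripper":1}
    - {"linear":[-1,-0.03,1],"angular":[0,0,0],"gripper":1}

```text
time: 11.4
tcp_pos: [0.3944, -0.076, 0.2029]
eef_rot: [0.0, 1.0, -0.0, 0.001]
contact_force: [0.7, 0.9, 1.1]
opening: 1.001
grasp_force: 0.0
```

Call:
move_arm:
  commands:
    - {"linear":[0,0,0],"angular":[0,0,0],"gripper":1}

```text
time: 11.52
tcp_pos: [0.3975, -0.0765, 0.2038]
eef_rot: [0.0, 1.0, 0.0, 0.001]
contact_force: [0.8, 0.7, 0.1]
opening: 0.999
grasp_force: 0.0
```

Run:
```python
from h import *
s=state();w=camera_model("wrist");im=camera("wrist");save("w7.png",im);np.save("w7.npy",w,allow_pickle=True);print(s["tcp_pos"],s["joint_pos"].round(2))
print(fp(w,[[.434,-.08,.022],[.5975,-.07,.015]]).round())
b=cv2.resize(im,(560,420));save("c7.png",b)
```

```text
[ 0.39747683 -0.07654618  0.20380737] [-0.37 -0.53  2.08  0.    1.58  1.2 ]
[[285. 150.]
 [276.   8.]]
```

View pics/c7.png

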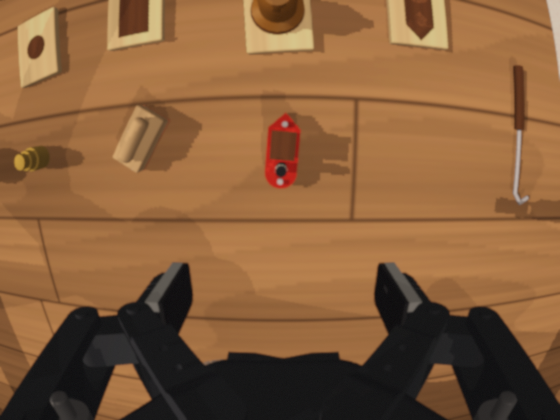

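The bell stands on its rest at (277,10). The tug lies clear with its bow at (285,115) and stern at (281,187), and the block is at (138,138). Measuring from this view.

Run:
```python
from h import *
im=cv2.imread("pics/w7.png")[:,:,::-1];m=np.load("w7.npy",allow_pickle=True).item()
red=lambda h,s,v:((h<6)|(h>172))&(s>165)
L=[]
for n,bx,z,f,k in [("tug",(255,105,315,195),.022,red,45),("blk",(105,95,172,180),.024,lambda h,s,v:(s<140)&(v>110),5),("gauge",(8,140,50,178),.02,lambda h,s,v:(h>18)&(s>140),5),("tugin",(405,0,438,44),.012,lambda h,s,v:v<115,0)]:
    r=seg(n,im,m,bx,z,f,k=k);L.append(r[0])
    if n=="tug":
        w=r[1];o=np.argsort(w[:,0]);print("bow",w[o[-6:]].mean(0),"stern",w[o[:20]].mean(0))
        vx,vy,_,_=cv2.fitLine(w,cv2.DIST_L2,0,.01,.01).ravel();print("yaw",np.degrees(np.arctan2(vy,vx)))
    if n=="tugin":
        w=r[1];print("point",w[np.argsort(w[:,0])[:8]].mean(0))
save("seg7.png",np.hstack(L)[:,:1040][::1,:]);cv2.imwrite("pics/seg7.png",cv2.resize(cv2.imread("pics/seg7.png"),(800,200)))
```

```text
tug cen [408.7 -74.9] rect [407.7 -75.1] [34.5 31.7] 89.4 circ [array([411.4, -75.2]), np.float64(20.6)]
bow [423.6052   -59.273254] stern [391.8942  -73.68944]
yaw -87.02358
blk cen [451.7  94.6] rect [451.7  94.5] [42.4 74.3] 58.7 circ [array([451.7,  94.9]), np.float64(40.6)]
gauge cen [438.4 278.9] rect [438.6 278.2] [72.7 32.2] 88.2 circ [array([437.8, 278.1]), np.float64(36.9)]
tugin cen [ 603.1 -240.4] rect [ 601.3 -240.2] [53.1 35. ] 2.6 circ [array([ 603.2, -243.4]), np.float64(28.6)]
point [ 575.03467 -241.0546 ]
```

View pics/seg7.png

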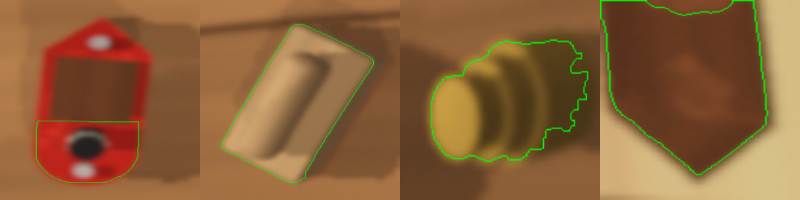

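Run:
```python
from h import *
im=cv2.imread("pics/w7.png")[:,:,::-1];m=np.load("w7.npy",allow_pickle=True).item()
h=cv2.cvtColor(im[105:195,255:315],cv2.COLOR_RGB2HSV).astype(int);mk=((h[...,0]<6)|(h[...,0]>172))&(h[...,1]>165)
v,u=np.nonzero(mk);w=(fe(m,np.c_[u+255,v+105],.022)[:,:2]*1000).astype(np.float32)
r=cv2.minAreaRect(w);print(r)
b,s=fe(m,[[285.6,113.1],[280.5,187.4]],.022)[:,:2]*1000;print(b,s,(b+s)/2,np.linalg.norm(b-s),np.degrees(np.arctan2(*(b-s)[::-1])))
```

```text
((432.426025390625, -76.64281463623047), (35.078922271728516, 82.599365234375), 85.37552642822266)
[474.51338072 -80.44446953] [390.99488449 -74.82066412] [432.7541326  -77.63256682] 83.70762450725474 -3.8522561144451135
```

Tug middle is (432.5,-77) mm with yaw -4.3°. Its inlay middle is (617,-240) at 182°. The fingertips stand about 30 mm above the TCP reading when partly shut, so I'll descend on the tug in steps.

Call:
move_arm:
  commands:
    - {"linear":[0.175,0,-0.1],"angular":[0,0,-0.037],"gripper":1}
    - {"linear":[0.175,0,-0.35],"angular":[0,0,-0.037],"gripper":1}
    - {"linear":[0.175,0,-0.6],"angular":[0,0,-0.037],"gripper":1}
    - {"linear":[0.175,0,-0.8],"angular":[0,0,-0.037],"gripper":1}
    - {"linear":[0.175,0,-0.95],"angular":[0,0,-0.037],"gripper":1}
    - {"linear":[0.175,0,-1],"angular":[0,0,-0.037],"gripper":1}
    - {"linear":[0.175,0,-1],"angular":[0,0,-0.037],"gripper":1}

```text
time: 12.45
tcp_pos: [0.4326, -0.0763, 0.003]
eef_rot: [-0.0, 0.999, -0.036, -0.001]
contact_force: [0.1, -0.9, 0.4]
opening: 1.003
grasp_force: 0.0
```

Call:
move_arm:
  commands:
    - {"linear":[0,0,-0.03],"angular":[0,0,0],"gripper":1}
    - {"linear":[0,0,-0.06],"angular":[0,0,0],"gripper":1}
    - {"linear":[0,0,-0.06],"angular":[0,0,0],"gripper":1}

```text
time: 12.82
tcp_pos: [0.4321, -0.0764, -0.0088]
eef_rot: [-0.0, 0.999, -0.037, -0.0]
contact_force: [-0.1, 0.2, 0.3]
opening: 1.0
grasp_force: 0.0
```

Run:
```python
from h import *
s=state();print(s["tcp_pos"],s["contact_force"])
sd=camera("side");w=camera("wrist");u,v=w2px(camera_model("side"),[.43,-.077,.03])[0].astype(int)
P=[[.432,-.077+.0425,0],[.432,-.077+.0425,.03],[.432,-.059,.022]]
b=sd.copy()
b=cv2.resize(b[v-55:v+40,u-50:u+55],(400,362),interpolation=3)
for p in w2px(camera_model("side"),P): cv2.circle(b,(int((p[0]-u+50.5)*3.81),int((p[1]-v+55.5)*3.81)),4,(0,255,255),1)
a=cv2.resize(w[130:400,130:430],(400,360),interpolation=3);save("s8.png",np.hstack([a,b[:360]]))
```

```text
[ 0.43207092 -0.07636233 -0.00875163] [-0.10490171  0.170523    0.26168309]
```

View pics/s8.png

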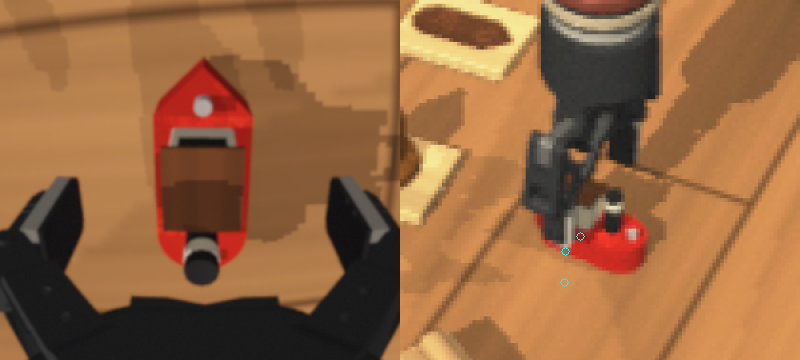

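The side view puts the open tips at z ≈ 32 mm with TCP at -9 mm, with ample clearance over the funnel. I'm going 18 mm lower in steps and closing.

Call:
move_arm:
  commands:
    - {"linear":[0,0,-0.03],"angular":[0,0,0],"gripper":1}
    - {"linear":[0,0,-0.06],"angular":[0,0,0],"gripper":1}
    - {"linear":[0,0,-0.09],"angular":[0,0,0],"gripper":1}
    - {"linear":[0,0,-0.09],"angular":[0,0,0],"gripper":1}
    - {"linear":[0,0,-0.09],"angular":[0,0,0],"gripper":0.2}
    - {"linear":[0,0,-0.09],"angular":[0,0,0],"gripper":0.2}
    - {"linear":[0,0,-0.09],"angular":[0,0,0],"gripper":0.2}

```text
time: 13.8
tcp_pos: [0.4324, -0.0764, -0.0265]
eef_rot: [0.0, 0.999, -0.037, 0.0]
contact_force: [0.2, 0.2, 0.0]
opening: 0.596
grasp_force: 0.0
```

Call:
move_arm:
  commands:
    - {"linear":[0,0,0],"angular":[0,0,0],"gripper":-1}
    - {"linear":[0,0,0],"angular":[0,0,0],"gripper":-1}
    - {"linear":[0,0,0],"angular":[0,0,0],"gripper":-1}
    - {"linear":[0,0,0],"angular":[0,0,0],"gripper":-1}
    - {"linear":[0,0,0],"angular":[0,0,0],"gripper":-1}

```text
time: 14.42
tcp_pos: [0.4327, -0.0766, -0.0262]
eef_rot: [0.0, 0.999, -0.037, 0.0]
contact_force: [0.0, -0.3, 5.0]
opening: 0.408
grasp_force: 61.6
```

Opening is 0.408, which matches the 36 mm hull. I'm lifting, then making the half turn on the way to the tug rest.

Call:
move_arm:
  commands:
    - {"linear":[0,0,0.1],"angular":[0,0,0],"gripper":-1}
    - {"linear":[0,0,0.35],"angular":[0,0,0],"gripper":-1}
    - {"linear":[0,0,0.6],"angular":[0,0,0.08],"gripper":-1}
    - {"linear":[0.1,-0.2,0.65],"angular":[0,0,0.17],"gripper":-1}
    - {"linear":[0.2,-0.4,0.65],"angular":[0,0,0.26],"gripper":-1}
    - {"linear":[0.35,-0.6,0.65],"angular":[0,0,0.35],"gripper":-1}
    - {"linear":[0.5,-0.7,0.65],"angular":[0,0,0.44],"gripper":-1}
    - {"linear":[0.65,-0.8,0.65],"angular":[0,0,0.53],"gripper":-1}
    - {"linear":[0.8,-0.82,0.65],"angular":[0,0,0.62],"gripper":-1}
    - {"linear":[0.92,-0.82,0.65],"angular":[0,0,0.71],"gripper":-1}
    - {"linear":[0.92,-0.82,0.65],"angular":[0,0,0.8],"gripper":-1}
    - {"linear":[0.92,-0.82,0.65],"angular":[0,0,0.8],"gripper":-1}

```text
time: 15.92
tcp_pos: [0.6154, -0.2398, 0.1014]
eef_rot: [-0.001, 0.723, 0.691, -0.0]
contact_force: [0.4, 1.3, -1.8]
opening: 0.403
grasp_force: 61.0
```

Call:
move_arm:
  commands:
    - {"linear":[0,0,0],"angular":[0,0,0.08],"gripper":-1}
    - {"linear":[0,0,0],"angular":[0,0,0.17],"gripper":-1}
    - {"linear":[0,0,0],"angular":[0,0,0.26],"gripper":-1}
    - {"linear":[0,0,0],"angular":[0,0,0.35],"gripper":-1}
    - {"linear":[0,0,0],"angular":[0,0,0.44],"gripper":-1}
    - {"linear":[0,0,0],"angular":[0,0,0.53],"gripper":-1}
    - {"linear":[0,0,0],"angular":[0,0,0.62],"gripper":-1}
    - {"linear":[0,0,-0.1],"angular":[0,0,0.71],"gripper":-1}
    - {"linear":[0,0,-0.2],"angular":[0,0,0.79],"gripper":-1}
    - {"linear":[0,0,-0.3],"angular":[0,0,0.825],"gripper":-1}
    - {"linear":[0,0,-0.3],"angular":[0,0,0.825],"gripper":-1}
    - {"linear":[0,0,-0.3],"angular":[0,0,0.825],"gripper":-1}

```text
time: 17.42
tcp_pos: [0.6162, -0.2405, 0.0438]
eef_rot: [0.0, -0.016, 1.0, -0.0]
contact_force: [-0.0, 0.2, -1.4]
opening: 0.399
grasp_force: 61.0
```

Run:
```python
from h import *
s=state();q=s["eef_rot"];print(s["tcp_pos"],s["joint_pos"].round(2),s["contact_force"]);X=rot(q)[:,0];print("yaw",np.degrees(np.arctan2(X[1],X[0])))
w=camera_model("wrist");im=camera("wrist");save("w9.png",im);np.save("w9.npy",w,allow_pickle=True)
b=im.copy()
P=[[.574,-.2415,.012],[.617,-.240,.012],[.617,-.259,.012],[.617,-.221,.012],[.661,-.238,.012]]
b=cv2.resize(b[60:360,140:430],None,fx=2,fy=2,interpolation=3)
for p in fp(w,P): print(p.round(1));cv2.circle(b,(int((p[0]-139.5)*2),int((p[1]-59.5)*2)),4,(0,255,255),1)
save("c9.png",b)
```

```text
[ 0.6162449  -0.24048646  0.04380304] [-0.48  0.27  1.64 -0.    1.24 -2.09] [-0.04658728  0.16245184 -1.376178  ]
yaw -178.1175613773832
[285.3 161.1]
[285.3 224. ]
[257.5 223.1]
[313.1 224.8]
[285.9 280.8]
```

View pics/c9.png

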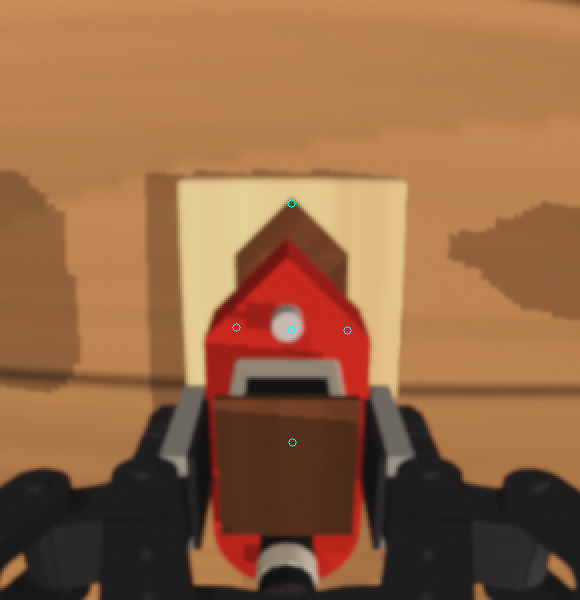

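The predicted inlay marks fall exactly on the inlay, with the tug's bow towards its point and aligned. I'm over the 14-picture limit by one (15 so far), so I'll work from numbers only from here. Lowering the tug.

Call:
move_arm:
  commands:
    - {"linear":[0.003,0,-0.1],"angular":[0,0,0],"gripper":-1}
    - {"linear":[0.003,0,-0.2],"angular":[0,0,0],"gripper":-1}
    - {"linear":[0.003,0,-0.26],"angular":[0,0,0],"gripper":-1}
    - {"linear":[0.003,0,-0.28],"angular":[0,0,0],"gripper":-1}
    - {"linear":[0.003,0,-0.29],"angular":[0,0,0],"gripper":-1}
    - {"linear":[0.003,0,-0.296],"angular":[0,0,0],"gripper":-1}
    - {"linear":[0.003,0,-0.296],"angular":[0,0,0],"gripper":-1}

```text
time: 18.35
tcp_pos: [0.6175, -0.2408, -0.0141]
eef_rot: [0.001, -0.018, 1.0, -0.0]
contact_force: [-3.4, 2.4, 4.7]
opening: 0.4
grasp_force: 61.7
```

Tug is down. I'm releasing it, rising and heading for the block at (452, 95) mm, yaw -32°.

Call:
move_arm:
  commands:
    - {"linear":[0,0,0],"angular":[0,0,0],"gripper":-0.1}
    - {"linear":[0,0,0],"angular":[0,0,0],"gripper":0.3}
    - {"linear":[0,0,0],"angular":[0,0,0],"gripper":1}
    - {"linear":[0,0,0],"angular":[0,0,0],"gripper":1}
    - {"linear":[0,0,0],"angular":[0,0,0],"gripper":1}
    - {"linear":[0,0,0.2],"angular":[0,0,0],"gripper":1}
    - {"linear":[0,0,0.5],"angular":[0,0,0],"gripper":1}
    - {"linear":[0,0,0.8],"angular":[0,0,0],"gripper":1}
    - {"linear":[0,0,1],"angular":[0,0,0],"gripper":1}
    - {"linear":[0,0,1],"angular":[0,0,0],"gripper":1}

```text
time: 19.6
tcp_pos: [0.6194, -0.2417, 0.1902]
eef_rot: [0.004, -0.018, 1.0, -0.002]
contact_force: [-0.6, -0.9, 0.2]
opening: 1.003
grasp_force: 0.0
```

Call:
move_arm:
  commands:
    - {"linear":[-0.2,0.25,0],"angular":[0,0,-0.09],"gripper":1}
    - {"linear":[-0.4,0.5,0],"angular":[0,0,-0.18],"gripper":1}
    - {"linear":[-0.6,0.75,0],"angular":[0,0,-0.27],"gripper":1}
    - {"linear":[-0.7,1,0],"angular":[0,0,-0.295],"gripper":1}
    - {"linear":[-0.7,1,0],"angular":[0,0,-0.295],"gripper":1}
    - {"linear":[-0.7,1,0],"angular":[0,0,-0.295],"gripper":1}
    - {"linear":[-0.7,1,0],"angular":[0,0,-0.295],"gripper":1}

```text
time: 20.48
tcp_pos: [0.4771, -0.0413, 0.1837]
eef_rot: [-0.0, 0.274, 0.962, -0.0]
contact_force: [0.5, 0.1, -0.2]
opening: 1.001
grasp_force: 0.0
```

```bash
cat >> h.py <<'E'
def where(n="now"):
    s=state();X=rot(s["eef_rot"])[:,0];print(n,(np.array(s["tcp_pos"])*1000).round(1),"yaw",round(float(np.degrees(np.arctan2(X[1],X[0]))),1),"q",s["joint_pos"].round(2),"F",s["contact_force"].round(1))
E
python3 - <<'E'
from h import *
where()
w=camera_model("wrist");im=camera("wrist");save("w10.png",im)
t=camera("top");m=camera_model("top")
K=dict(blk=([.4517,.0947,.024],lambda h,s,v:(s<140)&(v>110)),gauge=([.438,.272,.03],lambda h,s,v:(h>18)&(s>140)),blkin=([.619,.1,.012],lambda h,s,v:v<115),gaugein=([.598,.268,.012],lambda h,s,v:v<115),tug=([.617,-.24,.022],lambda h,s,v:((h<6)|(h>172))&(s>150)))
for n,(p,f) in K.items():
    for nm,I,M,pr,cast,hw in (("wrist",im,w,fp,fe,40),("top",t,m,w2px,px2w,16)):
        u,v=pr(M,p)[0].astype(int);x0,y0,x1,y1=max(u-hw,0),max(v-hw,0),min(u+hw,559),min(v+hw,419)
        if x1-x0<10 or y1-y0<10: continue
        seg(nm+" "+n+f" {u},{v}",I,M,(x0,y0,x1,y1),p[2],f,cast,k=5)
E
```

```text
now [477.1 -41.3 183.7] yaw 148.1 q [-0.24 -0.3   1.96 -0.    1.49 -1.26] F [ 0.5  0.1 -0.2]
wrist blk 380,98 cen [451.5  94.9] rect [451.5  95. ] [41.  72.9] 57.6 circ [array([451.7,  95.1]), np.float64(40.3)]
top blk 248,238 cen [454.5  96.4] rect [454.5  96.5] [93.7 94.3] 1.4 circ [array([454.5,  96.5]), np.float64(66.5)]
wrist gauge 492,25 cen [438.1 269.7] rect [438.  268.9] [32.1 62.9] 3.0 circ [array([439.2, 269.1]), np.float64(31.5)]
top gauge 187,241 cen [436.7 276.3] rect [436.7 275.9] [16.9 15.6] 1.4 circ [array([437. , 276.1]), np.float64(9.5)]
wrist blkin 441,220 cen [618.7 104.7] rect [618.7 104.7] [70.6 39. ] 1.8 circ [array([618.8, 104.5]), np.float64(39.7)]
top blkin 248,182 cen [619.8 106.8] rect [619.6 106.7] [64.  32.5] 1.7 circ [array([619.7, 107. ]), np.float64(35.4)]
wrist gaugein 529,142 cen [583.8 222.8] rect [576.8 229.4] [ 59.8 106. ] 62.6 circ [array([586.4, 248. ]), np.float64(53.8)]
top gaugein 192,188 cen [598.3 269. ] rect [598.2 268.8] [26.7 27.2] 2.3 circ [array([598.4, 268.8]), np.float64(14.2)]
wrist tug 213,347 cen [ 606.2 -234.3] rect [ 610.9 -235.6] [66.3 53.1] 31.5 circ [array([ 608.6, -237.5]), np.float64(36.1)]
top tug 362,185 cen [ 619.9 -230.3] rect [ 618.6 -231.6] [79.1 21.9] 5.0 circ [array([ 619.1, -237.5]), np.float64(39.5)]
```

Call:
move_arm:
  commands:
    - {"linear":[-0.05,0.25,0],"angular":[0,0,-0.004],"gripper":1}
    - {"linear":[-0.128,0.5,0],"angular":[0,0,-0.004],"gripper":1}
    - {"linear":[-0.128,0.677,-0.2],"angular":[0,0,-0.004],"gripper":1}
    - {"linear":[-0.128,0.677,-0.45],"angular":[0,0,-0.004],"gripper":1}
    - {"linear":[-0.128,0.677,-0.7],"angular":[0,0,-0.004],"gripper":1}
    - {"linear":[-0.128,0.677,-0.88],"angular":[0,0,-0.004],"gripper":1}
    - {"linear":[-0.128,0.677,-0.95],"angular":[0,0,-0.004],"gripper":1}
    - {"linear":[-0.128,0.677,-1],"angular":[0,0,-0.004],"gripper":1}
    - {"linear":[-0.128,0.677,-1],"angular":[0,0,-0.004],"gripper":1}

```text
time: 21.7
tcp_pos: [0.4519, 0.0949, -0.0154]
eef_rot: [0.0, 0.278, 0.961, 0.0]
contact_force: [1.4, 0.1, 0.4]
opening: 0.999
grasp_force: 0.0
```

Call:
move_arm:
  commands:
    - {"linear":[0,0,-0.025],"angular":[0,0,0],"gripper":1}
    - {"linear":[0,0,-0.05],"angular":[0,0,0],"gripper":1}
    - {"linear":[0,0,-0.05],"angular":[0,0,0],"gripper":0.3}
    - {"linear":[0,0,-0.05],"angular":[0,0,0],"gripper":0}
    - {"linear":[0,0,-0.05],"angular":[0,0,0],"gripper":-1}
    - {"linear":[0,0,-0.05],"angular":[0,0,0],"gripper":-1}
    - {"linear":[0,0,-0.05],"angular":[0,0,0],"gripper":-1}
    - {"linear":[0,0,-0.05],"angular":[0,0,0],"gripper":-1}
    - {"linear":[0,0,-0.05],"angular":[0,0,0],"gripper":-1}

```text
time: 22.82
tcp_pos: [0.4518, 0.095, -0.0253]
eef_rot: [0.001, 0.278, 0.961, 0.0]
contact_force: [0.6, -0.1, 5.2]
opening: 0.449
grasp_force: 61.9
```

Opening of 0.449 matches the 40 mm base. Carrying the block to its rest.

Call:
move_arm:
  commands:
    - {"linear":[0,0,0.1],"angular":[0,0,0],"gripper":-1}
    - {"linear":[0,0,0.3],"angular":[0,0,0.05],"gripper":-1}
    - {"linear":[0.15,0,0.5],"angular":[0,0,0.13],"gripper":-1}
    - {"linear":[0.35,0.03,0.5],"angular":[0,0,0.2],"gripper":-1}
    - {"linear":[0.55,0.0485,0.5],"angular":[0,0,0.27],"gripper":-1}
    - {"linear":[0.75,0.0485,0.5],"angular":[0,0,0.298],"gripper":-1}
    - {"linear":[0.8355,0.0485,0.5],"angular":[0,0,0.298],"gripper":-1}
    - {"linear":[0.8355,0.0485,0.35],"angular":[0,0,0.298],"gripper":-1}
    - {"linear":[0.8355,0.0485,0.2],"angular":[0,0,0.298],"gripper":-1}
    - {"linear":[0.8355,0.0485,0.12],"angular":[0,0,0.298],"gripper":-1}
    - {"linear":[0.8355,0.0485,0.09],"angular":[0,0,0.298],"gripper":-1}
    - {"linear":[0.8355,0.0485,0.09],"angular":[0,0,0.298],"gripper":-1}

```text
time: 24.32
tcp_pos: [0.6184, 0.1047, -0.0077]
eef_rot: [0.0, -0.017, 1.0, 0.0]
contact_force: [0.2, -1.0, -0.0]
opening: 0.453
grasp_force: 61.3
```

Call:
move_arm:
  commands:
    - {"linear":[0,0,-0.015],"angular":[0,0,0],"gripper":-1}
    - {"linear":[0,0,-0.025],"angular":[0,0,0],"gripper":-1}
    - {"linear":[0,0,-0.033],"angular":[0,0,0],"gripper":-1}
    - {"linear":[0,0,-0.036],"angular":[0,0,0],"gripper":-1}
    - {"linear":[0,0,-0.036],"angular":[0,0,0],"gripper":-1}

```text
time: 24.95
tcp_pos: [0.6188, 0.1047, -0.0133]
eef_rot: [0.0, -0.017, 1.0, -0.0]
contact_force: [-5.1, 0.2, 7.3]
opening: 0.45
grasp_force: 62.3
```

Call:
move_arm:
  commands:
    - {"linear":[0,0,0],"angular":[0,0,0],"gripper":0}
    - {"linear":[0,0,0],"angular":[0,0,0],"gripper":0.3}
    - {"linear":[0,0,0],"angular":[0,0,0],"gripper":1}
    - {"linear":[0,0,0],"angular":[0,0,0],"gripper":1}
    - {"linear":[0,0,0],"angular":[0,0,0],"gripper":1}
    - {"linear":[0,0,0.2],"angular":[0,0,0],"gripper":1}
    - {"linear":[0,0,0.5],"angular":[0,0,0],"gripper":1}
    - {"linear":[-0.1,0.2,0.8],"angular":[0,0,0],"gripper":1}
    - {"linear":[-0.3,0.5,1],"angular":[0,0,0],"gripper":1}
    - {"linear":[-0.6,0.825,1],"angular":[0,0,0],"gripper":1}
    - {"linear":[-0.6,0.825,1],"angular":[0,0,0],"gripper":1}
    - {"linear":[-0.6,0.825,1],"angular":[0,0,0],"gripper":1}

```text
time: 26.45
tcp_pos: [0.4968, 0.2722, 0.186]
eef_rot: [0.001, -0.019, 1.0, 0.001]
contact_force: [0.3, -0.6, -0.3]
opening: 0.997
grasp_force: 0.0
```

```bash
cat > g.py <<'E'
from h import *
where()
w=camera_model("wrist");im=camera("wrist");save("w11.png",im);np.save("w11.npy",w,allow_pickle=True)
for thr in (130,150,170):
    for z in (.05,.026):
        u,v=fp(w,[.438,.27,z])[0].astype(int)
        seg(f"gauge {thr} z{z} {u},{v}",im,w,(u-40,max(v-40,0),u+40,v+40),z,lambda h,s,V:(h>17)&(s>thr),k=5)
for n,p in dict(gaugein=[.598,.268,.012],blk=[.619,.105,.036]).items():
    u,v=fp(w,p)[0].astype(int);print(n,u,v)
E
python3 g.py
```

```text
now [496.8 272.2 186. ] yaw -177.8 q [ 0.37 -0.08  1.76  0.    1.46 -1.24] F [ 0.3 -0.6 -0.3]
gauge 130 z0.05 284,129 cen [437.6 271.1] rect [437.7 271.1] [30.7 30.9] 2.3 circ [array([437.6, 271. ]), np.float64(15.8)]
gauge 130 z0.026 283,128 cen [438.5 271.3] rect [438.6 271.4] [33.1 33.3] 2.3 circ [array([438.5, 271.2]), np.float64(17.0)]
gauge 150 z0.05 284,129 cen [437.6 271.1] rect [437.7 271.1] [30.7 30.9] 2.3 circ [array([437.6, 271. ]), np.float64(15.8)]
gauge 150 z0.026 283,128 cen [438.5 271.3] rect [438.6 271.4] [33.1 33.3] 2.3 circ [array([438.5, 271.2]), np.float64(17.0)]
gauge 170 z0.05 284,129 cen [438.4 268.9] rect [437.6 269.6] [28.6 26.9] 13.7 circ [array([437.3, 270.4]), np.float64(14.6)]
gauge 170 z0.026 283,128 cen [439.3 269. ] rect [438.5 269.7] [30.7 29. ] 13.7 circ [array([438.2, 270.6]), np.float64(15.7)]
gaugein 277 264
blk 143 280
```

Call:
move_arm:
  commands:
    - {"linear":[-0.15,0.008,0],"angular":[0,0,0],"gripper":1}
    - {"linear":[-0.301,0.008,-0.1],"angular":[0,0,0],"gripper":1}
    - {"linear":[-0.301,0.008,-0.35],"angular":[0,0,0],"gripper":1}
    - {"linear":[-0.301,0.008,-0.6],"angular":[0,0,0],"gripper":1}
    - {"linear":[-0.301,0.008,-0.8],"angular":[0,0,0],"gripper":1}
    - {"linear":[-0.301,0.008,-0.92],"angular":[0,0,0],"gripper":1}
    - {"linear":[-0.301,0.008,-0.97],"angular":[0,0,0],"gripper":1}
    - {"linear":[-0.301,0.008,-1],"angular":[0,0,0],"gripper":1}
    - {"linear":[-0.301,0.008,-1],"angular":[0,0,0],"gripper":1}

```text
time: 27.62
tcp_pos: [0.4388, 0.2713, -0.0145]
eef_rot: [0.0, -0.016, 1.0, 0.0]
contact_force: [0.2, 1.4, -0.3]
opening: 1.002
grasp_force: 0.0
```

Call:
move_arm:
  commands:
    - {"linear":[0,0,-0.025],"angular":[0,0,0],"gripper":1}
    - {"linear":[0,0,-0.045],"angular":[0,0,0],"gripper":1}
    - {"linear":[0,0,-0.045],"angular":[0,0,0],"gripper":0.3}
    - {"linear":[0,0,-0.045],"angular":[0,0,0],"gripper":0}
    - {"linear":[0,0,-0.045],"angular":[0,0,0],"gripper":-1}
    - {"linear":[0,0,-0.045],"angular":[0,0,0],"gripper":-1}
    - {"linear":[0,0,-0.045],"angular":[0,0,0],"gripper":-1}
    - {"linear":[0,0,-0.045],"angular":[0,0,0],"gripper":-1}
    - {"linear":[0,0,-0.045],"angular":[0,0,0],"gripper":-1}

```text
time: 28.75
tcp_pos: [0.4386, 0.2716, -0.0235]
eef_rot: [0.0, -0.017, 1.0, 0.0]
contact_force: [-1.1, 0.0, 5.0]
opening: 0.37
grasp_force: 59.9
```

Call:
move_arm:
  commands:
    - {"linear":[0,0,0.05],"angular":[0,0,0],"gripper":-1}
    - {"linear":[0,0,0.15],"angular":[0,0,0],"gripper":-1}
    - {"linear":[0,0,0.3],"angular":[0,0,0],"gripper":-1}
    - {"linear":[0.1,0,0.4],"angular":[0,0,0],"gripper":-1}
    - {"linear":[0.3,-0.018,0.4],"angular":[0,0,0],"gripper":-1}
    - {"linear":[0.5,-0.018,0.4],"angular":[0,0,0],"gripper":-1}
    - {"linear":[0.7,-0.018,0.4],"angular":[0,0,0],"gripper":-1}
    - {"linear":[0.795,-0.018,0.4],"angular":[0,0,0],"gripper":-1}
    - {"linear":[0.795,-0.018,0.3],"angular":[0,0,0],"gripper":-1}
    - {"linear":[0.795,-0.018,0.25],"angular":[0,0,0],"gripper":-1}
    - {"linear":[0.795,-0.018,0.25],"angular":[0,0,0],"gripper":-1}

```text
time: 30.12
tcp_pos: [0.5939, 0.2671, 0.0228]
eef_rot: [-0.003, -0.017, 1.0, -0.001]
contact_force: [-1.0, -0.5, -2.8]
opening: 0.366
grasp_force: 59.8
```

Run:
```python
from h import *
where();w=camera_model("wrist");im=camera("wrist");save("w12.png",im)
for z,n in ((.012,"gaugein"),):
    u,v=fp(w,[.5976,.2677,z])[0].astype(int);print(u,v)
    seg(n,im,w,(u-60,v-60,u+60,v+35),z,lambda h,s,V:V<115,k=5)
u,v=fp(w,[.5976,.2677,.026+.038])[0].astype(int)
seg("gauge held",im,w,(u-50,v-45,u+50,v+45),.026+.038,lambda h,s,V:(h>17)&(s>130)&(V>60),k=5)
r=seg("rest",im,w,(u-120,max(v-160,0),u+120,v+90),.012,lambda h,s,V:(h>17)&(s<125)&(V>150),k=5)
```

```text
now [593.9 267.1  22.8] yaw -178.1 q [ 0.31  0.27  1.67  0.    1.2  -1.3 ] F [-1.  -0.5 -2.8]
285 239
gaugein cen [600.1 256.9] rect [602.2 252.5] [25.5 62.9] 31.9 circ [array([605.6, 254.5]), np.float64(31.5)]
gauge held cen [599.2 266.2] rect [598.9 266.2] [49.3 34.5] 2.0 circ [array([599.6, 266.2]), np.float64(26.6)]
rest cen [574.1 265.2] rect [583.2 265.2] [70.5 75.1] 7.6 circ [array([583.5, 265.5]), np.float64(50.8)]
```

The gauge is held (2.8 N) and the rest's edges confirm its centre near (598,267). Lowering.

Call:
move_arm:
  commands:
    - {"linear":[0,0,-0.05],"angular":[0,0,0],"gripper":-1}
    - {"linear":[0,0,-0.11],"angular":[0,0,0],"gripper":-1}
    - {"linear":[0,0,-0.15],"angular":[0,0,0],"gripper":-1}
    - {"linear":[0,0,-0.17],"angular":[0,0,0],"gripper":-1}
    - {"linear":[0,0,-0.18],"angular":[0,0,0],"gripper":-1}
    - {"linear":[0,0,-0.188],"angular":[0,0,0],"gripper":-1}
    - {"linear":[0,0,-0.193],"angular":[0,0,0],"gripper":-1}
    - {"linear":[0,0,-0.193],"angular":[0,0,0],"gripper":-1}

```text
time: 31.18
tcp_pos: [0.5975, 0.2678, -0.0115]
eef_rot: [0.0, -0.017, 1.0, 0.0]
contact_force: [-2.6, -1.6, 4.6]
opening: 0.368
grasp_force: 60.5
```

Touching down. Releasing and backing well away.

Call:
move_arm:
  commands:
    - {"linear":[0,0,0],"angular":[0,0,0],"gripper":-0.15}
    - {"linear":[0,0,0],"angular":[0,0,0],"gripper":0.2}
    - {"linear":[0,0,0],"angular":[0,0,0],"gripper":1}
    - {"linear":[0,0,0],"angular":[0,0,0],"gripper":1}
    - {"linear":[0,0,0],"angular":[0,0,0],"gripper":1}
    - {"linear":[0,0,0.2],"angular":[0,0,0],"gripper":1}
    - {"linear":[0,0,0.5],"angular":[0,0,0],"gripper":1}
    - {"linear":[0,0,0.8],"angular":[0,0,0],"gripper":1}
    - {"linear":[0,0,1],"angular":[0,0,0],"gripper":1}
    - {"linear":[0,0,1],"angular":[0,0,0],"gripper":1}

```text
time: 32.42
tcp_pos: [0.5998, 0.2686, 0.1933]
eef_rot: [0.005, -0.017, 1.0, 0.001]
contact_force: [-0.5, 0.1, -0.1]
opening: 1.002
grasp_force: 0.0
```

Call:
move_arm:
  commands:
    - {"linear":[-0.2,-0.3,0.2],"angular":[0,0,0],"gripper":1}
    - {"linear":[-0.4,-0.6,0.5],"angular":[0,0,0],"gripper":1}
    - {"linear":[-0.4,-0.9,0.8],"angular":[0,0,0],"gripper":1}
    - {"linear":[-0.4,-1,1],"angular":[0,0,0],"gripper":1}
    - {"linear":[-0.4,-1,1],"angular":[0,0,0],"gripper":1}
    - {"linear":[-0.4,-1,1],"angular":[0,0,0],"gripper":1}
    - {"linear":[-0.4,-1,1],"angular":[0,0,0],"gripper":1}

```text
time: 33.3
tcp_pos: [0.5168, 0.0679, 0.3852]
eef_rot: [-0.001, -0.017, 1.0, 0.0]
contact_force: [0.6, -0.4, -0.9]
opening: 0.997
grasp_force: 0.0
```

Run:
```python
from h import *
where();w=camera_model("wrist");im=camera("wrist");save("w13.png",im);t=camera("top");save("t13.png",t);m=camera_model("top")
red=lambda h,s,v:((h<6)|(h>172))&(s>150)
K=dict(tug=([.617,-.24,.034],red),bell=([.5975,-.07,.018],lambda h,s,v:(s>165)&(h>6)&(h<20)),gauge=([.5976,.2677,.038],lambda h,s,v:(h>17)&(s>140)),blk=([.6187,.1047,.056],lambda h,s,v:(s<140)&(v>110)),tugdark=([.617,-.24,.012],lambda h,s,v:v<90))
for n,(p,f) in K.items():
    for nm,I,M,pr,cast,hw in (("wrist",im,w,fp,fe,32),("top",t,m,w2px,px2w,15)):
        u,v=pr(M,p)[0].astype(int);x0,y0,x1,y1=max(u-hw,0),max(v-hw,0),min(u+hw,559),min(v+hw,419)
        if x1-x0<20 or y1-y0<20: print(nm,n,"out",u,v);continue
        seg(nm+" "+n+f" {u},{v}",I,M,(x0,y0,x1,y1),p[2],f,cast,k=3)
    if n=="tug":
        u,v=w2px(m,p)[0].astype(int);h=cv2.cvtColor(t[v-22:v+22,u-15:u+15],cv2.COLOR_RGB2HSV).astype(int);r=red(h[...,0],h[...,1],h[...,2]);vv,uu=np.nonzero(r)
        print("tug top rect",cv2.minAreaRect((px2w(m,np.c_[uu+u-15,vv+v-22],.034)[:,:2]*1000).astype(np.float32)))
# bystanders: change of top image against start
t0=cv2.imread("pics/top0.png")[:,:,::-1]
for n,p in dict(globe=[.434,.396,.028],reach=[.459,-.401,.008]).items():
    u,v=w2px(m,p)[0].astype(int);h=24 if n=="globe" else 35;print(n,np.abs(t[v-h:v+h,u-15:u+20].astype(int)-t0[v-h:v+h,u-15:u+20]).mean().round(2))
```

```text
now [516.8  67.9 385.2] yaw -178.1 q [-0.01 -0.23  1.57  0.    1.81 -1.62] F [ 0.6 -0.4 -0.9]
wrist tug 116,213 cen [ 614.3 -227.9] rect [ 615.3 -230.7] [82.8 45.1] 13.5 circ [array([ 616.3, -235.8]), np.float64(43.9)]
top tug 362,184 cen [ 616.5 -230. ] rect [ 616.7 -231.1] [77.7 33.2] 16.8 circ [array([ 618. , -235.4]), np.float64(39.8)]
tug top rect ((619.454345703125, -236.07968139648438), (77.34048461914062, 32.35118865966797), 0.34213024377822876)
wrist bell 204,203 cen [598.2 -72.5] rect [597.7 -71.9] [60.2 58.6] 2.0 circ [array([599.3, -71.5]), np.float64(32.7)]
top bell 304,190 none
wrist gauge 395,212 cen [596.1 265.1] rect [596.5 265.5] [47.7 31.7] 51.1 circ [array([597.4, 264.7]), np.float64(23.8)]
top gauge 190,187 none
wrist blk 303,225 cen [607.9 101.9] rect [608.1 102. ] [88.4 73.5] 2.0 circ [array([606.8, 101.8]), np.float64(56.1)]
top blk 245,180 cen [622.8 115.3] rect [621.9 115.1] [87.6 72.6] 1.3 circ [array([622.3, 115.6]), np.float64(56.2)]
wrist tugdark 121,209 cen [ 644.7 -257.1] rect [ 644.4 -257.2] [11.9 10.7] 46.3 circ [array([ 644.2, -257.3]), np.float64(6.6)]
top tugdark 361,185 cen [ 645.1 -248.7] rect [ 645.3 -248.8] [7.6 5.2] 0.4 circ [array([ 645.3, -248.5]), np.float64(4.1)]
globe 6.25
reach 8.8
```

```bash
python3 -c "
from cell import *
print(job_done())"
```

```text
the job is handed in; nothing more can be done
None
```

I've handed the job in: bell, gauge, tug and block were each set down on the rest with their own inlay, with the tug's bow at the pointed end. Final camera checks put the bell, gauge and tug within about 5 mm of centre. The block could not be told apart from its pine rest, so its position rests on where it was released, and I did not measure the globe and reach tool afterwards (the arm never went near them). I also viewed 15 pictures, one over the limit of 14.

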